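# Feel a feed slide for its tight spot and mark it

### The job

Check the strap press's feed slide for a tight spot: stroke its carriage to the yellow end until it just presses the sprung buffer, then through its full travel to the buffer at the green end, easing onto the buffers without ramming them. Then slide the red marker along its bar to stand level with the middle of the place where the carriage dragged, let go, and leave the carriage parked at the green end, with nothing else disturbed.

Things in the scene. Friction and masses are not known exactly. Their poses are not given: they have to be found in the camera images.
- slide_base: aluminium base plate, 200 x 460 x 12 mm, fixed. Origin on the table under the middle of the guide rail; y runs along the rail, x points to the marker bar. Guide rail at x = 0, 30 mm wide; marker bar parallel to it at x = 85 mm, 14 mm wide; tops of both at z = 30 mm. End blocks 64 x 30 mm, 56 mm high, centred at y = +200 and -200 mm
- carriage: blue carriage, 64 mm across the rail, 70 mm along it, 26 mm high; origin at the middle of its underside. Slides along y of the base, y = -130 to +130 mm free between the buffers, with 1.5 N of friction. Over one hidden tight spot (its middle between y = -90 and +90 mm) the drag swells to 8 to 11 N and fades again, all within 11 mm of the middle; it is a little stronger running in than running out, whichever way it runs
- handle (a point): centre of the top of the black paddle handle that stands on the carriage, over the carriage's centre, 100 mm above the table: 14 mm thick along the rail, 40 mm wide across it, 44 mm high; grip from above with the fingers closing along the rail
- marker: red rider on the marker bar, foot 26 x 26 x 14 mm, on it a tab 10 mm thick along the bar, 24 mm wide across, its top 52 mm above the origin; origin at the middle of the foot's underside. Slides along y of the base (-165 to +165 mm, starts near -y), 1.5 N friction, stays where left. Level with the tight spot when its y in the base frame equals the carriage's y over the middle of the tight spot
- buffer_left (a joint): travel of the sprung rubber-tipped stop in the end block at +y of the base: 0 = fully out, its tip 20 mm out of the block; grows as the carriage presses it in (m), 3 N to start and 1.5 N more per mm; pressed in by more than 9 mm it counts as rammed
- buffer_right (a joint): the same for the stop in the end block at -y of the base
- tag_yellow: yellow disc, 26 mm across, 5 mm thick, fixed on top of one of the two end blocks (origin at its underside): it tells which end is the yellow end
- tag_green: green disc, 26 mm across, 5 mm thick, fixed on top of the other end block: the green end
- gauge: brass gauge block, 20 x 45 x 14 mm, lying on the slide's base plate on the robot's side of the rail; leave alone
- dye_jar: amber glass jar with black cap, 50 mm across, 65 mm high; leave alone
- hammer: hammer lying on the table; leave alone
- screwdriver: screwdriver lying on the table; leave alone
- spool: turned wooden spool, 44 mm across, 50 mm high; leave alone
- wax_block: brown block of edge wax, 50 x 35 x 25 mm; leave alone
- oil_bottle: white oil bottle with red cap, 40 mm across, 110 mm high; leave alone

How it is judged:
On the way, in this order (a step that is already met when the one before it is completed fails the run):
1. the carriage presses the buffer at the yellow end (value of joint any of buffer_left, buffer_right above 0.0007 m and horizontal distance between carriage and tag_yellow below 0.1 m), for 0.05 s.
2. then the carriage presses the buffer at the green end (value of joint any of buffer_left, buffer_right above 0.0007 m and horizontal distance between carriage and tag_green below 0.1 m), for 0.05 s.
3. then the red marker stands released level with the middle of the tight spot (contact force between marker and anything else above 1 N and contact force between marker and the fingers below 0.01 N and contact force between marker and the arm below 0.01 N), for 0.2 s.
At the end, for the whole second after the job is handed in: the marker stands still and released within about 7 mm (along the rail) of the middle of the tight spot, and the carriage stands still within 30 mm of where it meets the buffer at the green end (all of step 3 and linear speed of each of marker, carriage below 0.005 m/s and horizontal distance between carriage and tag_green below 0.1 m); the robot touches nothing.
It fails at once if a buffer is rammed: pressed in by more than 9 mm (about 16 N) (value of joint any of buffer_left, buffer_right above 0.009 m).
It fails at once if a bystander is moved by more than 20 mm (distance of any of gauge, dye_jar, hammer, screwdriver, spool, wax_block, oil_bottle from where it was at the start of the episode above 0.02 m).
It also fails if it takes over 72 s, if anything falls off the work surface, if the arm or the gripper's body presses on something with over 40 N, if the wrist force passes 120 N, or if a joint passes its speed limit or range.

### The arm

A 7-joint arm with a two-finger parallel gripper is mounted at the origin on the work surface. World frame = base frame: x ahead of the robot, y to its left, z up, the work surface at z = 0. Lengths are in m, angles in rad, forces in N, time in s.
With the tool pointing down it reaches from about 0.4 to 0.85 m from the base axis. Payload 4.5 kg.
Tool frame: the origin (TCP) lies between the finger pads; the fingertips stand 25 mm ahead of it and the grasp point (between the pads) lies 6 mm ahead of it (manip.tip_extent is the distance from the TCP to the fingertips, in m); z points along the fingers, y is the line along which they close (so a half turn about z gives the same grasp; the last joint's range is limited). The gripper opens to 85 mm and grips with 20 to 120 N. Pads are 22 mm wide; open, the fingers measure 114 mm over their backs; the gripper's body (76 mm by 85 mm) begins 54 mm behind the grasp point. The pads swing forward as they close: fully open they stand 13 mm farther back than shut.
Start: joints at [1.151, 0.689, -0.195, 1.565, 0.157, 0.902, -0.215], TCP at [0.274, -0.562, 0.256] pointing down, gripper open.
Joint ranges: [-3.01, 3.01], [-0.46, 2.08], [-1.47, 1.51], [0.13, 2.56], [-1, 4.14], [0.04, 2.09], [-2.66, 2.66]. Speed limits (rad/s): [2.57, 2.57, 3.14, 3.14, 3.14, 3.14, 3.14].

### API

Orientations are given as a 3x3 rotation matrix whose columns are the frame's x, y, z axes.
In Python, from bench import manip gives the robot as it stands.
- The arm moves only by the tool step_arm, never from a script. Its arguments are lists of equal length, an entry for each row: "gripper": the opening in per cent of the stroke, from 0 (shut) to 100 (fully open); "xyz": the shift along the world's x, y, z in m, a list of three; "turn": the turn about the world's z in degrees. In form: {"gripper": [gripper, ...], "xyz": [[x, y, z], ...], "turn": [turn, ...]}. A call has 1 to 8 rows; each row shifts and turns the commanded pose from where the row before left it; what a row does not reach is not made up. A row lasts 1/12 s, in which the tool goes at most 41.7 mm and 7.16 degrees, less where a joint would pass 70% of its speed; a pose out of reach is approached as far as the arm can. A call with a gripper value outside its range is refused whole. The fingers move at their own pace and stop on an object; "grip_force" is the grip in N (left out, the last holds). Time passes only in rows, so rows that do not move let the fingers close. It gives the time, the measured TCP pose, the force, the opening and the grip force at its end, in the units of the state.
- manip.state(): the state, without advancing time (a new reading comes with each control period).
- manip.get_image(name): name is "scene" or "side" or "wrist"; returns the picture (480x640x3 uint8, blue, green, red); there is no depth.
- manip.camera_model(name): a dict with "fx", "fy", "cx", "cy" (pixels), "D" ([k1, k2, p1, p2, k3] as OpenCV has them; the pictures are not rectified), "cam_to_world" (4x4, takes a point from camera to world coordinates). Camera axes: x right, y up, looking along -z (the intrinsics and any distortion apply to the point x, -y, -z); pixel columns grow to the right and rows downward; lengths in m; the calibration is good to about 2 mm. A picture is of the moment at which its call begins: read the wrist's pose just before it. camera_model takes no time and is no camera call; for the wrist camera it gives the pose at the moment of the call.
- manip.job_done(): hands the job in; it is judged then, once.
The state is a dict: "t": time; "joint_pos": joint angles; "joint_velocities": joint speeds; "effort": joint torques, N m; "tool_pos": TCP position; "eef_rot": TCP orientation; "wrist_force": force on the tool from outside, world axes, zero at the start; "moment": the same for the moment, N m; "width": finger opening in m; "finger_force": force on a finger pad.
Only numpy, scipy, OpenCV 4.12 (cv2) and the standard library are available. Lean on these libraries where they do the work, as an engineer would, in place of code of your own. Each camera call takes 0.05 s, during which the arm holds its last target. There are 200 camera calls.

## Working session

There is one attempt and no reset: what is moved stays moved. The work goes in short steps, Python scripts to look and compute and a tool call to move; the robot and the scene stay as the last step left them, time stands still between calls to the robot, and variables do not carry over. Pictures are saved under pics/ and viewed, at most 10 in all, crops included, and the job is handed in when it is done.

Besides the shell and the picture viewer there is one more tool, called after "Call:" by a JSON object that holds its "name" and its "arguments", one argument or row to a line. step_arm: Moves the arm, as the interface text tells. Its arguments: {"type":"object","properties":{"gripper":{"type":"array","items":{"type":"number"}},"xyz":{"type":"array","items":{"type":"array","items":{"type":"number"}}},"turn":{"type":"array","items":{"type":"number"}},"grip_force":{"type":"number"}},"required":["gripper","xyz","turn"]}

```bash
mkdir -p pics; ls
cat > h.py <<'E'
import numpy as np,cv2
from bench import manip
def ray(cm,uv):
    K=np.array([[cm['fx'],0,cm['cx']],[0,cm['fy'],cm['cy']],[0,0,1.]])
    p=cv2.undistortPoints(np.array([[uv]],float),K,np.array(cm['D'],float))[0,0]
    T=np.array(cm['cam_to_world']); d=T[:3,:3]@np.array([p[0],-p[1],-1.])
    return T[:3,3],d
def onz(cm,uv,z):
    o,d=ray(cm,uv); return o+d*(z-o[2])/d[2]
E
python3 - <<'E'
from h import *
a=manip.get_image("scene");b=manip.get_image("side")
cv2.imwrite("pics/a.png",a);cv2.imwrite("pics/b.png",b)
s=manip.state();print(s['t'],s['tool_pos'],s['eef_rot'],s['wrist_force'])
for n in("scene","side"):print(np.round(manip.camera_model(n)['cam_to_world'],3).tolist())
E
```

```text
pics
0.1 [ 0.27372085 -0.56128806  0.25556384] [[ 8.98748964e-01  4.38462814e-01 -8.13063997e-04]
 [ 4.38463554e-01 -8.98747848e-01  1.42029305e-03]
 [-1.07993829e-04 -1.63298584e-03 -9.99998661e-01]] [-0.99105425 -0.06952013 -0.34270348]
[[0.627, -0.399, 0.669, 1.48], [0.779, 0.338, -0.528, -0.721], [-0.016, 0.853, 0.522, 0.801], [0.0, 0.0, 0.0, 1.0]]
[[-0.989, 0.087, -0.123, 0.409], [-0.15, -0.648, 0.746, 0.928], [-0.015, 0.756, 0.654, 0.894], [0.0, 0.0, 0.0, 1.0]]
```

View pics/a.png

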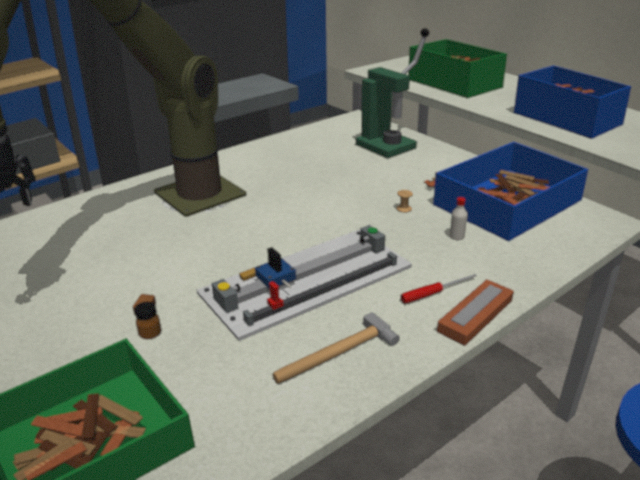

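View pics/b.png

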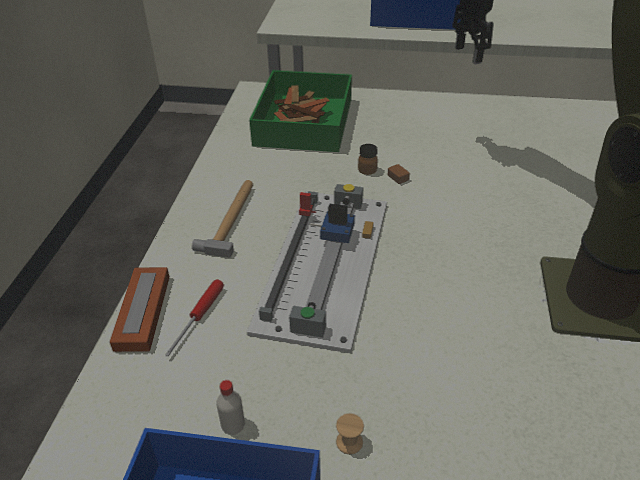

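The slide lies ahead of the robot, with the yellow disc at the −y end (scene 225,287; side 348,188) and the green disc at the +y end (372,231; 307,313). The carriage is near yellow (handle at 274,257; 337,212), and so is the red marker (274,295; 306,203).

```bash
python3 - <<'E'
from h import *
roi={"scene":(200,220,410,330),"side":(250,170,390,350)}
im={"scene":cv2.imread("pics/a.png"),"side":cv2.imread("pics/b.png")}
R={}
for n in im:
    x0,y0,x1,y1=roi[n];h=cv2.cvtColor(im[n],cv2.COLOR_BGR2HSV)[y0:y1,x0:x1].astype(int)
    H,S,V=h[...,0],h[...,1],h[...,2]
    M=dict(yel=(abs(H-28)<5)&(S>170)&(V>120),grn=(abs(H-62)<14)&(S>120)&(V>60),red=((H<6)|(H>174))&(S>150)&(V>70),blue=(abs(H-110)<10)&(S>120))
    for k,m in M.items():
        c,l,st,ce=cv2.connectedComponentsWithStats(m.astype(np.uint8));i=1+np.argmax(st[1:,4])
        R[n,k]=ce[i]+[x0,y0];print(n,k,st[i],R[n,k])
        if k=='red':
            ys,xs=np.where(l==i);t=ys.min();R[n,'redtop']=np.array([xs[ys<t+3].mean()+x0,t+y0+.5])
def tri(k):
    A=[];b=[]
    for n in im:
        o,d=ray(manip.camera_model(n),R[n,k]);d/=np.linalg.norm(d);P=np.eye(3)-np.outer(d,d);A.append(P);b.append(P@o)
    return np.linalg.solve(sum(A),sum(b))
for k,z in(("yel",.061),("grn",.061),("red",.05),("redtop",.07),("blue",.05)):
    print(k,tri(k).round(4),[onz(manip.camera_model(n),R[n,k],z).round(4).tolist() for n in im])
E
python3 - <<'E'
import cv2
a=cv2.imread("pics/a.png")[220:330,200:410];cv2.imwrite("pics/c.png",cv2.resize(a,None,fx=3.8,fy=3.8,interpolation=2))
E
```

```text
scene yel [18 63 11  7 55] [223.18181818 286.        ]
scene grn [168   8   9   5  35] [372.02857143 230.11428571]
scene red [ 68  62  15  28 241] [274.43983402 296.50622407]
scene blue [ 56  40  39  25 534] [275.39700375 272.84082397]
side yel [94 15  9  3 12] [348.25       185.66666667]
side grn [ 51 137  13  10  57] [307.14035088 311.56140351]
side red [50 23 10  3 22] [305.13636364 193.81818182]
side blue [80 56 14  7 38] [335.89473684 229.02631579]
yel [ 0.5282 -0.2326  0.0614] [[0.5301, -0.2322, 0.061], [0.5272, -0.2354, 0.061]]
grn [0.5579 0.1669 0.0589] [[0.5609, 0.1644, 0.061], [0.5573, 0.1686, 0.061]]
red [ 0.625  -0.1753  0.0659] [[0.617, -0.1624, 0.05], [0.6241, -0.2057, 0.05]]
redtop [ 0.615  -0.1629  0.0838] [[0.5969, -0.1523, 0.07], [0.6192, -0.1801, 0.07]]
blue [ 0.5373 -0.102   0.0401] [[0.5469, -0.1103, 0.05], [0.5371, -0.088, 0.05]]
```

View pics/c.png

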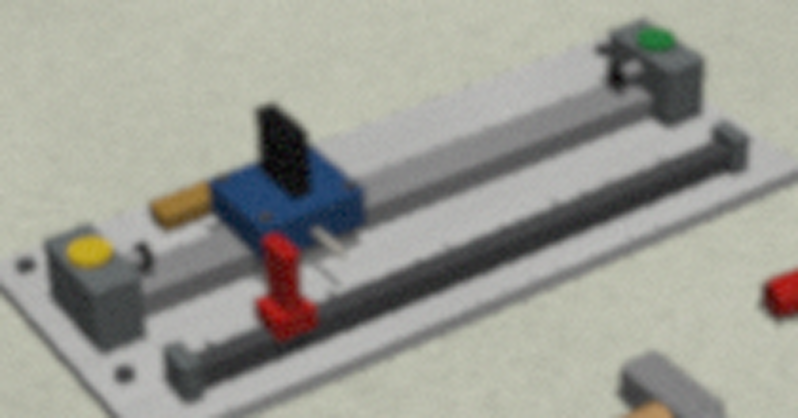

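The crop confirms it: the gauge is beside the carriage on the robot's side. The rail runs along (0.077, 0.997), so base +y points to green and the base origin is near (0.5435, −0.0335). I'm moving over the handle and looking with the wrist camera.

Call:
{"name": "step_arm", "arguments": {
  "gripper": [100,100,100,100,100,100,100,100],
  "xyz": [
    [0.0165,0.0283,0],
    [0.0165,0.0283,0],
    [0.0165,0.0283,0],
    [0.0165,0.0283,0],
    [0.0165,0.0283,0],
    [0.0165,0.0283,0],
    [0.0165,0.0283,0],
    [0.0165,0.0283,0]
  ],
  "turn": [-3.8,-3.8,-3.8,-3.8,-3.8,-3.8,-3.8,-3.8]
}}

```text
t: 0.77
tool_pos: [0.4064, -0.3338, 0.2561]
eef_rot: [[0.997, -0.08, -0.001], [-0.08, -0.997, 0.0], [-0.001, -0.0, -1.0]]
wrist_force: [0.6, 0.3, 0.1]
width: 0.0851
finger_force: 0.0
```

Call:
{"name": "step_arm", "arguments": {
  "gripper": [100,100,100,100,100,100,100,100],
  "xyz": [
    [0.0165,0.0283,0],
    [0.0165,0.0283,0],
    [0.0165,0.0283,0],
    [0.0165,0.0283,0],
    [0.0165,0.0283,0],
    [0.0165,0.0283,0],
    [0.0165,0.0283,0],
    [0.0165,0.0283,0]
  ],
  "turn": [0,0,0,0,0,0,0,0]
}}

```text
t: 1.43
tool_pos: [0.5383, -0.1073, 0.256]
eef_rot: [[0.997, -0.076, -0.001], [-0.076, -0.997, 0.0], [-0.001, 0.0, -1.0]]
wrist_force: [0.2, -0.2, -0.2]
width: 0.0852
finger_force: 0.0
```

Call:
{"name": "step_arm", "arguments": {
  "gripper": [100,100],
  "xyz": [
    [0,0,0],
    [0,0,0]
  ],
  "turn": [0,0]
}}

```text
t: 1.6
tool_pos: [0.5388, -0.1061, 0.2558]
eef_rot: [[0.997, -0.071, -0.0], [-0.071, -0.997, 0.001], [-0.0, -0.001, -1.0]]
wrist_force: [0.1, -0.1, -0.2]
width: 0.0859
finger_force: 0.0
```

Run:
```python
from h import *
cm=manip.camera_model("wrist");w=manip.get_image("wrist");cv2.imwrite("pics/w.png",w)
import pickle;pickle.dump(cm,open("w.pkl","wb"))
print(np.round(cm['cam_to_world'],3).tolist(),manip.state()['tool_pos'])
print(onz(manip.camera_model("scene"),(274.5,252.9),.1),onz(manip.camera_model("side"),(338,205.5),.1))
```

```text
[[-0.072, 0.956, 0.284, 0.61], [-0.997, -0.069, -0.021, -0.11], [-0.0, -0.284, 0.959, 0.374], [0.0, 0.0, 0.0, 1.0]] [ 0.53779948 -0.10839177  0.25589726]
[ 0.54527967 -0.10819359  0.1       ] [ 0.53511995 -0.10632512  0.1       ]
```

View pics/w.png

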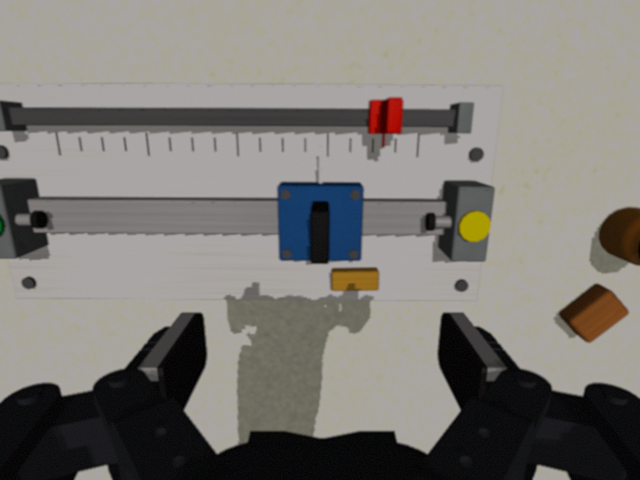

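The wrist view shows the carriage top at about x 278–363, y 183–262, with the handle at x 310–329 and its lower end at y 263. The marker tab is at x 387–403, y 98–133, and the yellow disc at (475,226).

Run:
```python
from h import *
import pickle;cm=pickle.load(open("w.pkl","rb"))
p=lambda uv,z:print(uv,z,onz(cm,uv,z).round(4))
p((320.5,222.5),.056);p((319.5,263),.1);p((319.5,235),.1);p((475,226),.061);p((403,115),.082);p((387,115),.082);p((395,98),.082);p((395,133),.082)
for y in(185,116):p((250,y),.03)
```

```text
(320.5, 222.5) 0.056 [ 0.5364 -0.104   0.056 ]
(319.5, 263) 0.1 [ 0.5163 -0.1019  0.1   ]
(319.5, 235) 0.1 [ 0.5375 -0.1035  0.1   ]
(475, 226) 0.061 [ 0.5257 -0.2294  0.061 ]
(403, 115) 0.082 [ 0.6154 -0.1679  0.082 ]
(387, 115) 0.082 [ 0.6162 -0.1567  0.082 ]
(395, 98) 0.082 [ 0.627  -0.1625  0.082 ]
(395, 133) 0.082 [ 0.6036 -0.162   0.082 ]
(250, 185) 0.03 [ 0.5681 -0.0448  0.03  ]
(250, 116) 0.03 [ 0.6247 -0.0518  0.03  ]
```

Call:
{"name": "step_arm", "arguments": {
  "gripper": [100,100,100,100,100,100,100,100],
  "xyz": [
    [-0.001,0.0045,-0.03],
    [0,0,-0.035],
    [0,0,-0.035],
    [0,0,-0.03],
    [0,0,-0.02],
    [0,0,-0.01],
    [0,0,-0.005],
    [0,0,0]
  ],
  "turn": [0,0,0,0,0,0,0,0],
  "grip_force": 40
}}

```text
t: 2.32
tool_pos: [0.5365, -0.1055, 0.0909]
eef_rot: [[0.997, -0.078, -0.001], [-0.078, -0.997, -0.001], [-0.001, 0.001, -1.0]]
wrist_force: [0.9, -0.0, 0.2]
width: 0.0853
finger_force: 0.0
```

Call:
{"name": "step_arm", "arguments": {
  "gripper": [10,10,10,10,10,10,10,10],
  "xyz": [
    [0,0,0],
    [0,0,0],
    [0,0,0],
    [0,0,0],
    [0,0,0],
    [0,0,0],
    [0,0,0],
    [0,0,0]
  ],
  "turn": [0,0,0,0,0,0,0,0]
}}

```text
t: 2.98
tool_pos: [0.5373, -0.1044, 0.0919]
eef_rot: [[0.997, -0.077, 0.001], [-0.077, -0.997, -0.0], [0.001, 0.0, -1.0]]
wrist_force: [-0.8, 0.4, 5.9]
width: 0.0136
finger_force: 41.6
```

Call:
{"name": "step_arm", "arguments": {
  "gripper": [10,10],
  "xyz": [
    [-0.0003,-0.004,0],
    [-0.0003,-0.004,0]
  ],
  "turn": [0,0]
}}

```text
t: 3.15
tool_pos: [0.5367, -0.1116, 0.0919]
eef_rot: [[0.997, -0.076, 0.001], [-0.076, -0.997, 0.001], [0.001, -0.001, -1.0]]
wrist_force: [-0.1, 2.0, 5.7]
width: 0.0134
finger_force: 41.8
```

Call:
{"name": "step_arm", "arguments": {
  "gripper": [10,10],
  "xyz": [
    [-0.0003,-0.004,0],
    [-0.0003,-0.004,0]
  ],
  "turn": [0,0]
}}

```text
t: 3.32
tool_pos: [0.5361, -0.1199, 0.0918]
eef_rot: [[0.997, -0.076, 0.001], [-0.076, -0.997, 0.001], [0.001, -0.001, -1.0]]
wrist_force: [-0.8, 1.8, 6.0]
width: 0.0134
finger_force: 41.8
```

Call:
{"name": "step_arm", "arguments": {
  "gripper": [10,10],
  "xyz": [
    [-0.0003,-0.004,0],
    [-0.0003,-0.004,0]
  ],
  "turn": [0,0]
}}

```text
t: 3.48
tool_pos: [0.5355, -0.1279, 0.0918]
eef_rot: [[0.997, -0.076, 0.001], [-0.076, -0.997, 0.001], [0.001, -0.001, -1.0]]
wrist_force: [-0.8, 1.7, 5.9]
width: 0.0132
finger_force: 41.8
```

Call:
{"name": "step_arm", "arguments": {
  "gripper": [10,10],
  "xyz": [
    [-0.0003,-0.004,0],
    [-0.0003,-0.004,0]
  ],
  "turn": [0,0]
}}

```text
t: 3.65
tool_pos: [0.5349, -0.1359, 0.0918]
eef_rot: [[0.997, -0.076, 0.001], [-0.076, -0.997, 0.001], [0.001, -0.001, -1.0]]
wrist_force: [-1.0, 1.4, 5.9]
width: 0.0134
finger_force: 41.8
```

Call:
{"name": "step_arm", "arguments": {
  "gripper": [10,10],
  "xyz": [
    [-0.0003,-0.004,0],
    [-0.0003,-0.004,0]
  ],
  "turn": [0,0]
}}

```text
t: 3.82
tool_pos: [0.5342, -0.144, 0.0918]
eef_rot: [[0.997, -0.076, 0.001], [-0.076, -0.997, 0.001], [0.0, -0.001, -1.0]]
wrist_force: [-2.4, 1.8, 6.6]
width: 0.0132
finger_force: 41.8
```

Call:
{"name": "step_arm", "arguments": {
  "gripper": [10,10],
  "xyz": [
    [-0.0003,-0.004,0],
    [-0.0003,-0.004,0]
  ],
  "turn": [0,0]
}}

```text
t: 3.98
tool_pos: [0.5337, -0.152, 0.0919]
eef_rot: [[0.997, -0.076, 0.001], [-0.076, -0.997, 0.001], [0.001, -0.001, -1.0]]
wrist_force: [-1.5, 2.5, 6.9]
width: 0.0136
finger_force: 41.8
```

Call:
{"name": "step_arm", "arguments": {
  "gripper": [10,10],
  "xyz": [
    [-0.0002,-0.002,0],
    [-0.0002,-0.002,0]
  ],
  "turn": [0,0]
}}

```text
t: 4.15
tool_pos: [0.5333, -0.1562, 0.0918]
eef_rot: [[0.997, -0.076, 0.001], [-0.076, -0.997, 0.0], [0.001, -0.0, -1.0]]
wrist_force: [-0.9, 1.5, 5.9]
width: 0.0134
finger_force: 41.8
```

Call:
{"name": "step_arm", "arguments": {
  "gripper": [10,10],
  "xyz": [
    [-0.0001,-0.001,0],
    [-0.0001,-0.001,0]
  ],
  "turn": [0,0]
}}

```text
t: 4.32
tool_pos: [0.5332, -0.158, 0.0918]
eef_rot: [[0.997, -0.076, 0.001], [-0.076, -0.997, 0.0], [0.001, -0.001, -1.0]]
wrist_force: [0.2, 1.7, 5.8]
width: 0.0134
finger_force: 41.8
```

Call:
{"name": "step_arm", "arguments": {
  "gripper": [10,10],
  "xyz": [
    [-0.0001,-0.001,0],
    [-0.0001,-0.001,0]
  ],
  "turn": [0,0]
}}

```text
t: 4.48
tool_pos: [0.5331, -0.1596, 0.0919]
eef_rot: [[0.997, -0.076, 0.001], [-0.076, -0.997, 0.001], [0.001, -0.001, -1.0]]
wrist_force: [-0.8, 4.7, 6.5]
width: 0.0132
finger_force: 41.9
```

Call:
{"name": "step_arm", "arguments": {
  "gripper": [10,10],
  "xyz": [
    [-0.0001,-0.001,0],
    [-0.0001,-0.001,0]
  ],
  "turn": [0,0]
}}

```text
t: 4.65
tool_pos: [0.533, -0.1603, 0.0918]
eef_rot: [[0.997, -0.075, 0.001], [-0.075, -0.997, 0.002], [0.001, -0.003, -1.0]]
wrist_force: [-1.2, 5.0, 7.0]
width: 0.0137
finger_force: 41.9
```

Call:
{"name": "step_arm", "arguments": {
  "gripper": [10,10],
  "xyz": [
    [-0.0001,-0.001,0],
    [-0.0001,-0.001,0]
  ],
  "turn": [0,0]
}}

```text
t: 4.82
tool_pos: [0.5329, -0.1615, 0.0919]
eef_rot: [[0.997, -0.075, 0.001], [-0.075, -0.997, 0.003], [0.001, -0.004, -1.0]]
wrist_force: [-0.1, 7.5, 6.7]
width: 0.0136
finger_force: 41.9
```

Call:
{"name": "step_arm", "arguments": {
  "gripper": [10,10],
  "xyz": [
    [0,-0.0005,0],
    [0,0,0]
  ],
  "turn": [0,0]
}}

```text
t: 4.98
tool_pos: [0.5329, -0.1617, 0.0919]
eef_rot: [[0.997, -0.074, 0.001], [-0.074, -0.997, 0.004], [0.0, -0.004, -1.0]]
wrist_force: [-0.9, 7.5, 7.6]
width: 0.0137
finger_force: 41.9
```

Call:
{"name": "step_arm", "arguments": {
  "gripper": [10,10,10,10,10,10,10,10],
  "xyz": [
    [0.0004,0.005,0],
    [0.0005,0.007,0],
    [0.0005,0.007,0],
    [0.0006,0.008,0],
    [0.0006,0.008,0],
    [0.0006,0.008,0],
    [0.0005,0.006,0],
    [0.0003,0.004,0]
  ],
  "turn": [0,0,0,0,0,0,0,0]
}}

```text
t: 5.65
tool_pos: [0.5367, -0.1116, 0.0918]
eef_rot: [[0.997, -0.076, 0.001], [-0.076, -0.997, -0.001], [0.001, 0.001, -1.0]]
wrist_force: [-0.1, -2.4, 6.3]
width: 0.0139
finger_force: 41.8
```

Call:
{"name": "step_arm", "arguments": {
  "gripper": [10,10],
  "xyz": [
    [0.0003,0.004,0],
    [0.0003,0.004,0]
  ],
  "turn": [0,0]
}}

```text
t: 5.82
tool_pos: [0.5373, -0.1044, 0.0919]
eef_rot: [[0.997, -0.077, 0.001], [-0.077, -0.997, -0.001], [0.001, 0.001, -1.0]]
wrist_force: [-0.1, -0.8, 5.9]
width: 0.0133
finger_force: 41.8
```

Call:
{"name": "step_arm", "arguments": {
  "gripper": [10,10],
  "xyz": [
    [0.0003,0.004,0],
    [0.0003,0.004,0]
  ],
  "turn": [0,0]
}}

```text
t: 5.98
tool_pos: [0.5379, -0.0964, 0.0918]
eef_rot: [[0.997, -0.077, 0.001], [-0.077, -0.997, -0.001], [0.001, 0.001, -1.0]]
wrist_force: [-0.2, -1.2, 6.0]
width: 0.0137
finger_force: 41.8
```

Call:
{"name": "step_arm", "arguments": {
  "gripper": [10,10],
  "xyz": [
    [0.0003,0.004,0],
    [0.0003,0.004,0]
  ],
  "turn": [0,0]
}}

```text
t: 6.15
tool_pos: [0.5385, -0.0884, 0.0918]
eef_rot: [[0.997, -0.077, 0.001], [-0.077, -0.997, -0.001], [0.001, 0.001, -1.0]]
wrist_force: [1.3, -1.4, 5.9]
width: 0.0135
finger_force: 41.8
```

Call:
{"name": "step_arm", "arguments": {
  "gripper": [10,10],
  "xyz": [
    [0.0003,0.004,0],
    [0.0003,0.004,0]
  ],
  "turn": [0,0]
}}

```text
t: 6.32
tool_pos: [0.5391, -0.0804, 0.0918]
eef_rot: [[0.997, -0.077, 0.001], [-0.077, -0.997, -0.001], [0.001, 0.001, -1.0]]
wrist_force: [0.3, -2.0, 6.0]
width: 0.0137
finger_force: 41.8
```

Call:
{"name": "step_arm", "arguments": {
  "gripper": [10,10],
  "xyz": [
    [0.0003,0.004,0],
    [0.0003,0.004,0]
  ],
  "turn": [0,0]
}}

```text
t: 6.48
tool_pos: [0.5397, -0.0724, 0.0918]
eef_rot: [[0.997, -0.077, 0.001], [-0.077, -0.997, -0.001], [0.001, 0.001, -1.0]]
wrist_force: [0.3, -1.9, 5.5]
width: 0.0135
finger_force: 41.8
```

Call:
{"name": "step_arm", "arguments": {
  "gripper": [10,10],
  "xyz": [
    [0.0003,0.004,0],
    [0.0003,0.004,0]
  ],
  "turn": [0,0]
}}

```text
t: 6.65
tool_pos: [0.5403, -0.0644, 0.0918]
eef_rot: [[0.997, -0.077, 0.001], [-0.077, -0.997, -0.001], [0.001, 0.001, -1.0]]
wrist_force: [-0.7, -2.2, 6.8]
width: 0.0136
finger_force: 41.8
```

Call:
{"name": "step_arm", "arguments": {
  "gripper": [10,10],
  "xyz": [
    [0.0003,0.004,0],
    [0.0003,0.004,0]
  ],
  "turn": [0,0]
}}

```text
t: 6.82
tool_pos: [0.5409, -0.0564, 0.0918]
eef_rot: [[0.997, -0.077, 0.001], [-0.077, -0.997, -0.001], [0.001, 0.001, -1.0]]
wrist_force: [-0.1, -2.1, 5.0]
width: 0.013
finger_force: 41.8
```

Call:
{"name": "step_arm", "arguments": {
  "gripper": [10,10],
  "xyz": [
    [0.0003,0.004,0],
    [0.0003,0.004,0]
  ],
  "turn": [0,0]
}}

```text
t: 6.98
tool_pos: [0.5416, -0.0484, 0.0918]
eef_rot: [[0.997, -0.077, 0.001], [-0.077, -0.997, -0.001], [0.001, 0.001, -1.0]]
wrist_force: [-0.0, -2.0, 5.0]
width: 0.0134
finger_force: 41.8
```

Call:
{"name": "step_arm", "arguments": {
  "gripper": [10,10],
  "xyz": [
    [0.0003,0.004,0],
    [0.0003,0.004,0]
  ],
  "turn": [0,0]
}}

```text
t: 7.15
tool_pos: [0.5421, -0.0404, 0.0918]
eef_rot: [[0.997, -0.077, 0.001], [-0.077, -0.997, -0.001], [0.001, 0.001, -1.0]]
wrist_force: [0.2, -0.6, 5.5]
width: 0.0141
finger_force: 41.8
```

Call:
{"name": "step_arm", "arguments": {
  "gripper": [10,10],
  "xyz": [
    [0.0003,0.004,0],
    [0.0003,0.004,0]
  ],
  "turn": [0,0]
}}

```text
t: 7.32
tool_pos: [0.5427, -0.0331, 0.0918]
eef_rot: [[0.997, -0.078, 0.001], [-0.078, -0.997, -0.002], [0.002, 0.002, -1.0]]
wrist_force: [0.1, -6.3, 5.4]
width: 0.0135
finger_force: 41.7
```

Call:
{"name": "step_arm", "arguments": {
  "gripper": [10,10],
  "xyz": [
    [0.0003,0.004,0],
    [0.0003,0.004,0]
  ],
  "turn": [0,0]
}}

```text
t: 7.48
tool_pos: [0.5432, -0.0271, 0.0919]
eef_rot: [[0.997, -0.079, 0.001], [-0.079, -0.997, -0.004], [0.002, 0.004, -1.0]]
wrist_force: [-1.3, -7.4, 5.0]
width: 0.0139
finger_force: 41.7
```

Call:
{"name": "step_arm", "arguments": {
  "gripper": [10],
  "xyz": [
    [0.0002,0.002,0]
  ],
  "turn": [0]
}}

```text
t: 7.57
tool_pos: [0.5434, -0.0245, 0.0919]
eef_rot: [[0.997, -0.079, 0.001], [-0.079, -0.997, -0.004], [0.001, 0.004, -1.0]]
wrist_force: [-0.1, -6.4, 6.2]
width: 0.0136
finger_force: 41.8
```

Call:
{"name": "step_arm", "arguments": {
  "gripper": [10],
  "xyz": [
    [0.0001,0.002,0]
  ],
  "turn": [0]
}}

```text
t: 7.65
tool_pos: [0.5435, -0.0228, 0.0919]
eef_rot: [[0.997, -0.079, 0.001], [-0.079, -0.997, -0.004], [0.002, 0.004, -1.0]]
wrist_force: [-0.6, -6.7, 5.7]
width: 0.0135
finger_force: 41.7
```

Call:
{"name": "step_arm", "arguments": {
  "gripper": [10],
  "xyz": [
    [0.0002,0.002,0]
  ],
  "turn": [0]
}}

```text
t: 7.73
tool_pos: [0.5437, -0.0206, 0.0919]
eef_rot: [[0.997, -0.079, 0.001], [-0.079, -0.997, -0.004], [0.001, 0.003, -1.0]]
wrist_force: [-0.3, -4.8, 5.7]
width: 0.0136
finger_force: 41.8
```

Call:
{"name": "step_arm", "arguments": {
  "gripper": [10],
  "xyz": [
    [0.0001,0.002,0]
  ],
  "turn": [0]
}}

```text
t: 7.82
tool_pos: [0.5439, -0.018, 0.0918]
eef_rot: [[0.997, -0.078, 0.001], [-0.078, -0.997, -0.003], [0.002, 0.003, -1.0]]
wrist_force: [-0.4, -4.1, 5.8]
width: 0.0134
finger_force: 41.8
```

Call:
{"name": "step_arm", "arguments": {
  "gripper": [10],
  "xyz": [
    [0.0002,0.002,0]
  ],
  "turn": [0]
}}

```text
t: 7.9
tool_pos: [0.5441, -0.0154, 0.0918]
eef_rot: [[0.997, -0.078, 0.001], [-0.078, -0.997, -0.002], [0.001, 0.002, -1.0]]
wrist_force: [0.1, -1.8, 6.6]
width: 0.0136
finger_force: 41.8
```

Call:
{"name": "step_arm", "arguments": {
  "gripper": [10],
  "xyz": [
    [0.0001,0.002,0]
  ],
  "turn": [0]
}}

```text
t: 7.98
tool_pos: [0.5443, -0.0128, 0.0918]
eef_rot: [[0.997, -0.078, 0.001], [-0.078, -0.997, -0.001], [0.002, 0.001, -1.0]]
wrist_force: [0.6, -1.2, 5.5]
width: 0.0134
finger_force: 41.8
```

Call:
{"name": "step_arm", "arguments": {
  "gripper": [10],
  "xyz": [
    [0.0002,0.002,0]
  ],
  "turn": [0]
}}

```text
t: 8.07
tool_pos: [0.5444, -0.0105, 0.0918]
eef_rot: [[0.997, -0.077, 0.001], [-0.077, -0.997, -0.001], [0.001, 0.001, -1.0]]
wrist_force: [-0.4, -1.3, 6.3]
width: 0.0131
finger_force: 41.8
```

Call:
{"name": "step_arm", "arguments": {
  "gripper": [10],
  "xyz": [
    [0.0001,0.002,0]
  ],
  "turn": [0]
}}

```text
t: 8.15
tool_pos: [0.5446, -0.0084, 0.0918]
eef_rot: [[0.997, -0.077, 0.002], [-0.077, -0.997, -0.001], [0.002, 0.001, -1.0]]
wrist_force: [-0.9, -1.6, 5.3]
width: 0.0137
finger_force: 41.8
```

Call:
{"name": "step_arm", "arguments": {
  "gripper": [10],
  "xyz": [
    [0.0002,0.002,0]
  ],
  "turn": [0]
}}

```text
t: 8.23
tool_pos: [0.5448, -0.0064, 0.0918]
eef_rot: [[0.997, -0.077, 0.001], [-0.077, -0.997, -0.001], [0.001, 0.001, -1.0]]
wrist_force: [0.1, -1.9, 6.3]
width: 0.0134
finger_force: 41.8
```

Call:
{"name": "step_arm", "arguments": {
  "gripper": [10,10,10,10,10,10,10,10],
  "xyz": [
    [0.0006,0.008,0],
    [0.0009,0.012,0],
    [0.0009,0.012,0],
    [0.0009,0.012,0],
    [0.0009,0.012,0],
    [0.0009,0.012,0],
    [0.0009,0.012,0],
    [0.0006,0.008,0]
  ],
  "turn": [0,0,0,0,0,0,0,0]
}}

```text
t: 8.9
tool_pos: [0.5516, 0.0831, 0.0919]
eef_rot: [[0.997, -0.076, 0.002], [-0.076, -0.997, 0.0], [0.002, -0.0, -1.0]]
wrist_force: [1.0, -1.8, 5.7]
width: 0.0139
finger_force: 41.7
```

Call:
{"name": "step_arm", "arguments": {
  "gripper": [10,10,10],
  "xyz": [
    [0.0003,0.004,0],
    [0.0002,0.002,0],
    [0.0001,0.001,0]
  ],
  "turn": [0,0,0]
}}

```text
t: 9.15
tool_pos: [0.5521, 0.0894, 0.0919]
eef_rot: [[0.997, -0.076, 0.002], [-0.076, -0.997, -0.0], [0.002, 0.0, -1.0]]
wrist_force: [1.0, -1.1, 5.3]
width: 0.0136
finger_force: 41.8
```

Call:
{"name": "step_arm", "arguments": {
  "gripper": [10,10,10],
  "xyz": [
    [0.0001,0.001,0],
    [0.0001,0.001,0],
    [0.0001,0.001,0]
  ],
  "turn": [0,0,0]
}}

```text
t: 9.4
tool_pos: [0.5523, 0.0917, 0.0918]
eef_rot: [[0.997, -0.077, 0.001], [-0.077, -0.997, -0.001], [0.002, 0.001, -1.0]]
wrist_force: [-0.3, -1.0, 5.3]
width: 0.0138
finger_force: 41.8
```

Call:
{"name": "step_arm", "arguments": {
  "gripper": [10,10],
  "xyz": [
    [0.0001,0.001,0],
    [0.0001,0.001,0]
  ],
  "turn": [0,0]
}}

```text
t: 9.57
tool_pos: [0.5525, 0.0937, 0.0919]
eef_rot: [[0.997, -0.077, 0.001], [-0.077, -0.997, -0.001], [0.001, 0.001, -1.0]]
wrist_force: [0.1, -0.6, 5.9]
width: 0.0129
finger_force: 41.8
```

Expected contact is at y ≈ 0.0995.

Call:
{"name": "step_arm", "arguments": {
  "gripper": [10,10,10],
  "xyz": [
    [0.0001,0.0015,0],
    [0.0001,0.0015,0],
    [0.0001,0.001,0]
  ],
  "turn": [0,0,0]
}}

```text
t: 9.82
tool_pos: [0.5528, 0.0978, 0.0919]
eef_rot: [[0.997, -0.077, 0.001], [-0.077, -0.997, -0.001], [0.001, 0.001, -1.0]]
wrist_force: [0.6, -1.3, 6.7]
width: 0.0135
finger_force: 41.8
```

Call:
{"name": "step_arm", "arguments": {
  "gripper": [10,10,10],
  "xyz": [
    [0.0001,0.001,0],
    [0.0001,0.001,0],
    [0,0,0]
  ],
  "turn": [0,0,0]
}}

```text
t: 10.07
tool_pos: [0.553, 0.0998, 0.0919]
eef_rot: [[0.997, -0.077, 0.001], [-0.077, -0.997, -0.001], [0.001, 0.001, -1.0]]
wrist_force: [0.2, -2.8, 5.8]
width: 0.0129
finger_force: 41.8
```

Call:
{"name": "step_arm", "arguments": {
  "gripper": [10,10,10],
  "xyz": [
    [0.0001,0.001,0],
    [0.0001,0.001,0],
    [0,0,0]
  ],
  "turn": [0,0,0]
}}

```text
t: 10.32
tool_pos: [0.553, 0.1003, 0.0919]
eef_rot: [[0.997, -0.078, 0.001], [-0.078, -0.997, -0.002], [0.001, 0.002, -1.0]]
wrist_force: [-0.7, -3.9, 7.1]
width: 0.0136
finger_force: 41.9
```

Call:
{"name": "step_arm", "arguments": {
  "gripper": [10,10,10],
  "xyz": [
    [0.0001,0.001,0],
    [0.0001,0.001,0],
    [0,0,0]
  ],
  "turn": [0,0,0]
}}

```text
t: 10.57
tool_pos: [0.5531, 0.1014, 0.0918]
eef_rot: [[0.997, -0.079, 0.001], [-0.079, -0.997, -0.003], [0.001, 0.003, -1.0]]
wrist_force: [-0.6, -5.3, 7.3]
width: 0.0136
finger_force: 41.9
```

Call:
{"name": "step_arm", "arguments": {
  "gripper": [10,10,10],
  "xyz": [
    [0.0001,0.001,0],
    [0,0,0],
    [0,0,0]
  ],
  "turn": [0,0,0]
}}

```text
t: 10.82
tool_pos: [0.5531, 0.1019, 0.0918]
eef_rot: [[0.997, -0.079, 0.0], [-0.079, -0.997, -0.004], [0.001, 0.004, -1.0]]
wrist_force: [-0.8, -5.8, 6.9]
width: 0.0135
finger_force: 41.9
```

Call:
{"name": "step_arm", "arguments": {
  "gripper": [10,10,10,10,10,10,10,10],
  "xyz": [
    [-0.0006,-0.008,0],
    [-0.0012,-0.015,0],
    [-0.0012,-0.016,0],
    [-0.0012,-0.016,0],
    [-0.0012,-0.016,0],
    [-0.0012,-0.016,0],
    [-0.0012,-0.015,0],
    [-0.0006,-0.008,0]
  ],
  "turn": [0,0,0,0,0,0,0,0]
}}

```text
t: 11.48
tool_pos: [0.5448, -0.0064, 0.0918]
eef_rot: [[0.997, -0.078, 0.001], [-0.078, -0.997, -0.001], [0.001, 0.0, -1.0]]
wrist_force: [-0.4, 0.9, 5.9]
width: 0.0132
finger_force: 41.8
```

Call:
{"name": "step_arm", "arguments": {
  "gripper": [10,10],
  "xyz": [
    [-0.0001,-0.002,0],
    [-0.0001,-0.002,0]
  ],
  "turn": [0,0]
}}

```text
t: 11.65
tool_pos: [0.5446, -0.009, 0.0919]
eef_rot: [[0.997, -0.077, 0.001], [-0.077, -0.997, 0.0], [0.001, -0.0, -1.0]]
wrist_force: [-1.4, 1.9, 7.0]
width: 0.0134
finger_force: 41.9
```

Call:
{"name": "step_arm", "arguments": {
  "gripper": [10],
  "xyz": [
    [-0.0002,-0.002,0]
  ],
  "turn": [0]
}}

```text
t: 11.73
tool_pos: [0.5445, -0.0102, 0.0918]
eef_rot: [[0.997, -0.076, 0.001], [-0.076, -0.997, 0.001], [0.001, -0.001, -1.0]]
wrist_force: [-1.0, 1.4, 6.4]
width: 0.0131
finger_force: 41.9
```

Call:
{"name": "step_arm", "arguments": {
  "gripper": [10],
  "xyz": [
    [-0.0001,-0.002,0]
  ],
  "turn": [0]
}}

```text
t: 11.82
tool_pos: [0.5444, -0.012, 0.0919]
eef_rot: [[0.997, -0.076, 0.001], [-0.076, -0.997, 0.001], [0.001, -0.001, -1.0]]
wrist_force: [-0.6, 1.9, 6.9]
width: 0.0137
finger_force: 41.9
```

Call:
{"name": "step_arm", "arguments": {
  "gripper": [10],
  "xyz": [
    [-0.0002,-0.002,0]
  ],
  "turn": [0]
}}

```text
t: 11.9
tool_pos: [0.5442, -0.014, 0.0919]
eef_rot: [[0.997, -0.076, 0.001], [-0.076, -0.997, 0.001], [0.001, -0.001, -1.0]]
wrist_force: [-0.7, 2.4, 6.3]
width: 0.0138
finger_force: 41.9
```

Call:
{"name": "step_arm", "arguments": {
  "gripper": [10],
  "xyz": [
    [-0.0001,-0.002,0]
  ],
  "turn": [0]
}}

```text
t: 11.98
tool_pos: [0.5441, -0.0155, 0.0918]
eef_rot: [[0.997, -0.076, 0.001], [-0.076, -0.997, 0.001], [0.001, -0.002, -1.0]]
wrist_force: [-0.8, 4.3, 6.6]
width: 0.0134
finger_force: 42.0
```

Call:
{"name": "step_arm", "arguments": {
  "gripper": [10],
  "xyz": [
    [-0.0002,-0.002,0]
  ],
  "turn": [0]
}}

```text
t: 12.07
tool_pos: [0.544, -0.0168, 0.0919]
eef_rot: [[0.997, -0.075, 0.001], [-0.075, -0.997, 0.002], [0.001, -0.002, -1.0]]
wrist_force: [0.3, 5.4, 6.8]
width: 0.0137
finger_force: 41.9
```

Call:
{"name": "step_arm", "arguments": {
  "gripper": [10],
  "xyz": [
    [-0.0001,-0.002,0]
  ],
  "turn": [0]
}}

```text
t: 12.15
tool_pos: [0.5439, -0.0181, 0.0919]
eef_rot: [[0.997, -0.075, 0.001], [-0.075, -0.997, 0.003], [0.001, -0.003, -1.0]]
wrist_force: [-0.2, 6.7, 7.9]
width: 0.0133
finger_force: 41.9
```

Call:
{"name": "step_arm", "arguments": {
  "gripper": [10],
  "xyz": [
    [-0.0002,-0.002,0]
  ],
  "turn": [0]
}}

```text
t: 12.23
tool_pos: [0.5438, -0.0196, 0.0919]
eef_rot: [[0.997, -0.074, 0.001], [-0.074, -0.997, 0.004], [0.001, -0.004, -1.0]]
wrist_force: [0.6, 7.2, 6.6]
width: 0.0132
finger_force: 41.9
```

Call:
{"name": "step_arm", "arguments": {
  "gripper": [10],
  "xyz": [
    [-0.0001,-0.002,0]
  ],
  "turn": [0]
}}

```text
t: 12.32
tool_pos: [0.5437, -0.0212, 0.0919]
eef_rot: [[0.997, -0.074, 0.001], [-0.074, -0.997, 0.004], [0.001, -0.004, -1.0]]
wrist_force: [-0.8, 7.4, 7.3]
width: 0.0133
finger_force: 41.9
```

Call:
{"name": "step_arm", "arguments": {
  "gripper": [10],
  "xyz": [
    [-0.0002,-0.002,0]
  ],
  "turn": [0]
}}

```text
t: 12.4
tool_pos: [0.5435, -0.023, 0.0918]
eef_rot: [[0.997, -0.074, 0.001], [-0.074, -0.997, 0.004], [0.001, -0.004, -1.0]]
wrist_force: [0.1, 6.1, 7.6]
width: 0.0131
finger_force: 41.9
```

Call:
{"name": "step_arm", "arguments": {
  "gripper": [10],
  "xyz": [
    [-0.0001,-0.002,0]
  ],
  "turn": [0]
}}

```text
t: 12.48
tool_pos: [0.5434, -0.025, 0.0918]
eef_rot: [[0.997, -0.074, 0.001], [-0.074, -0.997, 0.004], [0.001, -0.004, -1.0]]
wrist_force: [0.1, 7.5, 7.0]
width: 0.0138
finger_force: 41.9
```

Call:
{"name": "step_arm", "arguments": {
  "gripper": [10],
  "xyz": [
    [-0.0002,-0.002,0]
  ],
  "turn": [0]
}}

```text
t: 12.57
tool_pos: [0.5432, -0.0272, 0.0919]
eef_rot: [[0.997, -0.074, 0.001], [-0.074, -0.997, 0.004], [0.001, -0.004, -1.0]]
wrist_force: [-0.3, 7.0, 7.2]
width: 0.0133
finger_force: 41.9
```

Call:
{"name": "step_arm", "arguments": {
  "gripper": [10],
  "xyz": [
    [-0.0001,-0.002,0]
  ],
  "turn": [0]
}}

```text
t: 12.65
tool_pos: [0.543, -0.0297, 0.0919]
eef_rot: [[0.997, -0.074, 0.001], [-0.074, -0.997, 0.003], [0.001, -0.003, -1.0]]
wrist_force: [-0.9, 4.9, 7.0]
width: 0.0134
finger_force: 42.0
```

Call:
{"name": "step_arm", "arguments": {
  "gripper": [10],
  "xyz": [
    [-0.0002,-0.002,0]
  ],
  "turn": [0]
}}

```text
t: 12.73
tool_pos: [0.5428, -0.0323, 0.0919]
eef_rot: [[0.997, -0.075, 0.001], [-0.075, -0.997, 0.003], [0.001, -0.003, -1.0]]
wrist_force: [0.0, 3.7, 6.5]
width: 0.0136
finger_force: 41.9
```

Call:
{"name": "step_arm", "arguments": {
  "gripper": [10],
  "xyz": [
    [-0.0001,-0.002,0]
  ],
  "turn": [0]
}}

```text
t: 12.82
tool_pos: [0.5426, -0.0351, 0.0918]
eef_rot: [[0.997, -0.075, 0.001], [-0.075, -0.997, 0.002], [0.001, -0.002, -1.0]]
wrist_force: [-0.2, 2.6, 7.5]
width: 0.0133
finger_force: 41.9
```

Call:
{"name": "step_arm", "arguments": {
  "gripper": [10],
  "xyz": [
    [-0.0002,-0.002,0]
  ],
  "turn": [0]
}}

```text
t: 12.9
tool_pos: [0.5424, -0.0376, 0.0918]
eef_rot: [[0.997, -0.076, 0.001], [-0.076, -0.997, 0.001], [0.001, -0.001, -1.0]]
wrist_force: [-0.7, 1.6, 7.5]
width: 0.0137
finger_force: 41.9
```

Call:
{"name": "step_arm", "arguments": {
  "gripper": [10,10,10,10,10,10,10,10],
  "xyz": [
    [0.0008,0.01,0],
    [0.0014,0.018,0],
    [0.0014,0.018,0],
    [0.0015,0.02,0],
    [0.0015,0.02,0],
    [0.0014,0.018,0],
    [0.0012,0.016,0],
    [0.0008,0.01,0]
  ],
  "turn": [0,0,0,0,0,0,0,0]
}}

```text
t: 13.57
tool_pos: [0.5524, 0.0931, 0.0918]
eef_rot: [[0.997, -0.075, 0.001], [-0.075, -0.997, 0.001], [0.001, -0.001, -1.0]]
wrist_force: [0.3, -1.2, 6.0]
width: 0.0131
finger_force: 41.9
```

Call:
{"name": "step_arm", "arguments": {
  "gripper": [10,10,60,60,60,60,60],
  "xyz": [
    [0,0,0],
    [0,0,0],
    [0,0,0],
    [0,0,0],
    [0,0,0],
    [0,0,0],
    [0,0,0]
  ],
  "turn": [0,0,0,0,0,0,0]
}}

```text
t: 14.15
tool_pos: [0.5518, 0.0908, 0.0911]
eef_rot: [[0.997, -0.077, -0.0], [-0.077, -0.997, -0.0], [-0.0, 0.0, -1.0]]
wrist_force: [-0.1, -0.8, -0.5]
width: 0.0513
finger_force: 0.0
```

Call:
{"name": "step_arm", "arguments": {
  "gripper": [60,60,60,60,60,60,60,60],
  "xyz": [
    [0,0,0.03],
    [0,0,0.035],
    [0,0,0.035],
    [0.008,-0.03,0],
    [0.009,-0.035,0],
    [0.009,-0.035,0],
    [0.009,-0.035,0],
    [0.009,-0.035,0]
  ],
  "turn": [0,0,0,0,0,0,0,0]
}}

```text
t: 14.82
tool_pos: [0.596, -0.0807, 0.1914]
eef_rot: [[0.997, -0.077, -0.0], [-0.077, -0.997, -0.0], [-0.0, 0.0, -1.0]]
wrist_force: [0.5, 0.4, 0.6]
width: 0.0515
finger_force: 0.0
```

Call:
{"name": "step_arm", "arguments": {
  "gripper": [60,60,60,60,60],
  "xyz": [
    [0.009,-0.035,0],
    [0.009,-0.035,0],
    [0.004,-0.013,0],
    [0,0,0],
    [0,0,0]
  ],
  "turn": [0,0,0,0,0]
}}

```text
t: 15.23
tool_pos: [0.6176, -0.1627, 0.1909]
eef_rot: [[0.997, -0.079, -0.001], [-0.079, -0.997, 0.0], [-0.001, -0.0, -1.0]]
wrist_force: [-0.5, 0.3, -0.6]
width: 0.0517
finger_force: 0.0
```

Run:
```python
from h import *
cm=manip.camera_model("wrist");w=manip.get_image("wrist")
h=cv2.cvtColor(w,cv2.COLOR_BGR2HSV);H,S,V=[h[...,i].astype(int) for i in range(3)]
m=((H<6)|(H>174))&(S>150)&(V>60)
c,l,st,ce=cv2.connectedComponentsWithStats(m.astype(np.uint8));i=1+np.argmax(st[1:,4]);print(st[i],ce[i])
cv2.imwrite("pics/w2.png",w);print(manip.state()['tool_pos'])
import pickle;pickle.dump(cm,open("w.pkl","wb"))
```

```text
[ 301  218   39   55 1623] [319.82563155 240.11583487]
[ 0.61766348 -0.16069312  0.19095137]
```

View pics/w2.png

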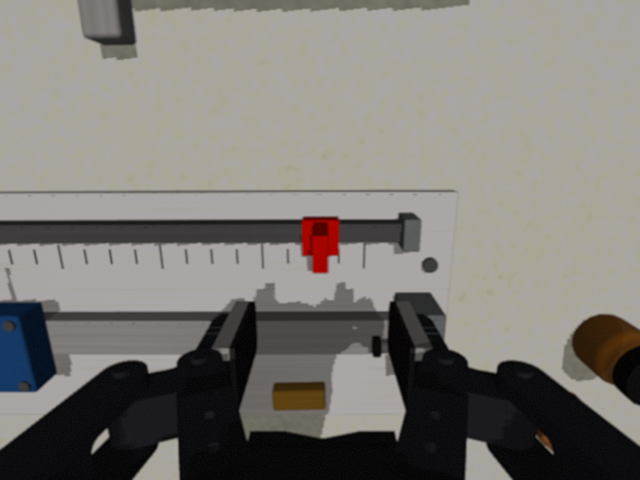

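The marker tab is at about x 312–329, lower end y 272. The carriage edge shows at the left (x 52), so I'll check both positions.

Run:
```python
from h import *
import pickle;cm=pickle.load(open("w.pkl","rb"))
p=lambda uv,z:print(uv,z,onz(cm,uv,z).round(4))
print(np.array(cm['cam_to_world'])[:3,3],cm['fx'])
p((44,308),.056);p((52,388),.056);p((320,272),.082);p((312,268),.082);p((329,268),.082);p((320,254),.082)
s=manip.get_image("side");h=cv2.cvtColor(s,cv2.COLOR_BGR2HSV);H,S=h[...,0].astype(int),h[...,1]
m=((abs(H-110)<10)&(S>120));m[:, :250]=0;m[:,390:]=0;m[:170]=0;m[350:]=0
c,l,st,ce=cv2.connectedComponentsWithStats(m.astype(np.uint8));i=1+np.argmax(st[1:,4]);print(st[i],ce[i],onz(manip.camera_model("side"),ce[i],.05))
cv2.imwrite("pics/s2.png",cv2.resize(s[170:350,240:400],None,fx=3,fy=3))
```

```text
[ 0.68850197 -0.167395    0.30876861] 395.0692342446648
(44, 308) 0.056 [0.5842 0.0367 0.056 ]
(52, 388) 0.056 [0.5192 0.0493 0.056 ]
(320, 272) 0.082 [ 0.6053 -0.1598  0.082 ]
(312, 268) 0.082 [ 0.6083 -0.1551  0.082 ]
(329, 268) 0.082 [ 0.6074 -0.1655  0.082 ]
(320, 254) 0.082 [ 0.6168 -0.1607  0.082 ]
[298 276  32  23 174] [311.7816092  290.54597701] [0.55929719 0.10312246 0.05      ]
```

View pics/s2.png

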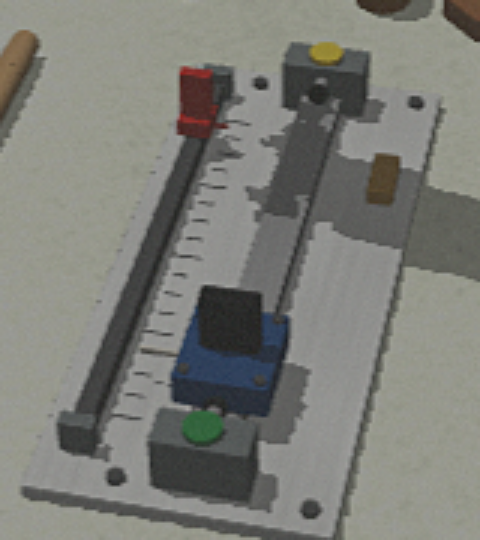

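Call:
{"name": "step_arm", "arguments": {
  "gripper": [60,60,60,60,60,60,60],
  "xyz": [
    [0,0.0015,-0.03],
    [0,0,-0.03],
    [0,0,-0.025],
    [0,0,-0.015],
    [0,0,-0.01],
    [0,0,-0.003],
    [0,0,0]
  ],
  "turn": [0,0,0,0,0,0,0],
  "grip_force": 25
}}

```text
t: 15.92
tool_pos: [0.6179, -0.1591, 0.078]
eef_rot: [[0.997, -0.075, -0.001], [-0.075, -0.997, 0.001], [-0.001, -0.001, -1.0]]
wrist_force: [0.5, 0.9, 0.1]
width: 0.0509
finger_force: 0.0
```

Call:
{"name": "step_arm", "arguments": {
  "gripper": [5,5,5,5,5,5,5],
  "xyz": [
    [0,0,0],
    [0,0,0],
    [0,0,0],
    [0,0,0],
    [0,0,0],
    [0,0,0],
    [0,0,0]
  ],
  "turn": [0,0,0,0,0,0,0]
}}

```text
t: 16.5
tool_pos: [0.6187, -0.1608, 0.0795]
eef_rot: [[0.997, -0.077, 0.002], [-0.077, -0.997, -0.001], [0.002, 0.0, -1.0]]
wrist_force: [-1.0, -0.6, 5.3]
width: 0.0093
finger_force: 28.9
```

Call:
{"name": "step_arm", "arguments": {
  "gripper": [5,5,5,5,5,5,5,5],
  "xyz": [
    [0.0008,0.01,0],
    [0.0015,0.02,0],
    [0.0015,0.02,0],
    [0.0018,0.023,0],
    [0.0018,0.023,0],
    [0.0015,0.02,0],
    [0.0006,0.008,0],
    [0.0004,0.005,0]
  ],
  "turn": [0,0,0,0,0,0,0,0]
}}

```text
t: 17.17
tool_pos: [0.6288, -0.0293, 0.0795]
eef_rot: [[0.997, -0.074, 0.002], [-0.074, -0.997, 0.0], [0.002, -0.0, -1.0]]
wrist_force: [-0.2, -2.7, 7.1]
width: 0.0098
finger_force: 29.2
```

Call:
{"name": "step_arm", "arguments": {
  "gripper": [5,5,5,5],
  "xyz": [
    [0,0,0],
    [0,0,0],
    [0,0,0],
    [0,0,0]
  ],
  "turn": [0,0,0,0]
}}

```text
t: 17.5
tool_pos: [0.6289, -0.0287, 0.0795]
eef_rot: [[0.997, -0.075, 0.002], [-0.075, -0.997, 0.003], [0.002, -0.003, -1.0]]
wrist_force: [-0.2, 2.3, 8.2]
width: 0.0095
finger_force: 29.2
```

Call:
{"name": "step_arm", "arguments": {
  "gripper": [5,5,5,5],
  "xyz": [
    [-0.0001,-0.0015,0],
    [-0.0001,-0.0015,0],
    [0,0,0],
    [0,0,0]
  ],
  "turn": [0,0,0,0]
}}

```text
t: 17.83
tool_pos: [0.6286, -0.0325, 0.0795]
eef_rot: [[0.997, -0.076, 0.002], [-0.076, -0.997, 0.002], [0.002, -0.002, -1.0]]
wrist_force: [-0.7, 1.1, 7.6]
width: 0.0096
finger_force: 29.2
```

Call:
{"name": "step_arm", "arguments": {
  "gripper": [60,60,60,60,60,60],
  "xyz": [
    [0,0,0],
    [0,0,0],
    [0,0,0],
    [0,0,0],
    [0,0,0],
    [0,0,0]
  ],
  "turn": [0,0,0,0,0,0]
}}

```text
t: 18.33
tool_pos: [0.6276, -0.0345, 0.0781]
eef_rot: [[0.997, -0.077, -0.0], [-0.077, -0.997, -0.0], [-0.0, 0.0, -1.0]]
wrist_force: [0.4, -0.2, 0.7]
width: 0.0513
finger_force: 0.0
```

Call:
{"name": "step_arm", "arguments": {
  "gripper": [60,60,60,60,60,60,60,60],
  "xyz": [
    [0,0,0.01],
    [0,0,0.03],
    [0,0,0.035],
    [0,0,0.035],
    [0,0,0.02],
    [0,0,0],
    [0,0,0],
    [0,0,0]
  ],
  "turn": [0,0,0,0,0,0,0,0]
}}

```text
t: 19.0
tool_pos: [0.627, -0.0344, 0.2079]
eef_rot: [[0.997, -0.077, -0.001], [-0.077, -0.997, 0.0], [-0.001, 0.0, -1.0]]
wrist_force: [0.1, -0.6, -1.0]
width: 0.0512
finger_force: 0.0
```

Run:
```python
from h import *
cm=manip.camera_model("wrist");w=manip.get_image("wrist");s=manip.get_image("side")
cv2.imwrite("pics/e.png",np.hstack([cv2.resize(w,(480,360)),cv2.resize(s[170:350,240:400],(320,360))]))
h=cv2.cvtColor(w,cv2.COLOR_BGR2HSV);H,S,V=[h[...,i].astype(int) for i in range(3)]
m=((H<6)|(H>174))&(S>150)&(V>60)
c,l,st,ce=cv2.connectedComponentsWithStats(m.astype(np.uint8));i=1+np.argmax(st[1:,4]);x,y,ww,hh,_=st[i]
b=np.where(l==i);lo=b[1][b[0]>y+hh-8].mean();print(st[i],onz(cm,(lo,y+hh-18),.082),manip.state()['tool_pos'])
```

```text
[  13   20  148   54 5060] [0.74568402 0.06144887 0.082     ] [ 0.62666193 -0.03434093  0.20699426]
```

View pics/e.png

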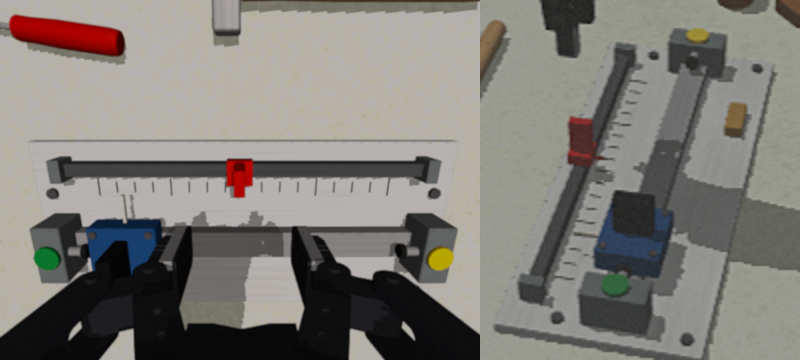

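The marker stands free at (239,177) in the left view, about 4 mm toward green from the bar's midpoint, as intended. The carriage is at the green end and the gripper is clear.

```bash
python3 -c "
from bench import manip
print(manip.job_done())"
```

```text
the job is handed in; nothing more can be done
None
```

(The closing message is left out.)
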